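# Turn the desk carousel until the rubber stamp faces front

### The arm

A 6-joint arm with a two-finger parallel gripper is mounted at the origin on the work surface. World frame = base frame: x ahead of the robot, y to its left, z up, the work surface at z = 0. Lengths are in m, angles in rad, forces in N, time in s.
With the tool pointing down it reaches from about 0.375 to 0.925 m from the base axis. Payload 5.7 kg.
Tool frame: the origin (TCP) lies midway between the tips of the shut fingers; the grasp point (between the pads) lies bot.grip_depth behind it (bot.grip_depth is the distance from the TCP to the grasp point, in m); z points along the fingers, y is the line along which they close (so a half turn about z gives the same grasp; the last joint's range is limited). The gripper opens to 85 mm and grips with 20 to 120 N. Pads are 22 mm wide; open, the fingers measure 114 mm over their backs; the gripper's body (76 mm by 85 mm) begins 54 mm behind the grasp point. The pads swing forward as they close: fully open they stand 13 mm farther back than shut.
Start: joints at [-1.365, 0.359, 1.51, -0, 1.272, -0.115], TCP at [0.189, -0.569, 0.231] pointing down, gripper open.
Joint ranges: [-2.97, 2.97], [-1.01, 2.36], [0.21, 2.38], [-0.96, 4.11], [0.2, 2.71], [-2.98, 2.98]. Speed limits (rad/s): [2.39, 2.39, 3.14, 3.14, 3.14, 3.14].

### API

Orientations are given as a 3x3 rotation matrix whose columns are the frame's x, y, z axes.
In Python, from workcell import bot, eyes, finder gives the robot as it stands.
- The arm moves only by the tool step_arm, never from a script. Its argument "steps" is a list of rows, each an object of numbers: "x", "y", "z": the shift along the tool's x, y, z in m; "wx", "wy", "wz": the turn, a rotation vector about the tool's x, y, z in rad. A call has 1 to 5 rows; each row is the pose to reach, as a shift and turn from the pose commanded when the call began, along the tool's axes at that moment; what a row does not reach only later rows make up. A row lasts 1/12 s, in which the tool goes at most 41.7 mm and 7.16 degrees, less where a joint would pass 70% of its speed; a pose out of reach is approached as far as the arm can. A call with a gripper value outside its range is refused whole. "claw" is the finger opening in m, from 0 to 0.0854, set as the call begins (left out, the last holds). The fingers move at their own pace and stop on an object; "grip_force" is the grip in N (left out, the last holds). Time passes only in rows, so rows that repeat a pose let the fingers close. It gives the time, the measured TCP pose, the force, the opening and the grip force at its end, in the units of the state.
- bot.sense(): the state, without advancing time (a new reading comes with each control period).
- eyes.get_image(name): name is "scene" or "top" or "wrist"; returns the picture (480x640x3 uint8, red, green, blue); there is no depth.
- eyes.camera_params(name): a dict with "fx", "fy", "cx", "cy" (pixels), "k1" (the pictures are not rectified: a ray, as slopes to the right and down, at radius r is drawn at 1 + k1 r^2 times it, then the intrinsics apply), "position" and "rotation" of the camera in the world. Camera axes: x right, y up, looking along -z (the intrinsics and any distortion apply to the point x, -y, -z); pixel columns grow to the right and rows downward; lengths in m; the calibration is good to about 2 mm. A picture is of the moment at which its call begins: read the wrist's pose just before it. camera_params takes no time and is no camera call; for the wrist camera it gives the pose at the moment of the call.
- bot.job_done(): hands the job in; it is judged then, once.
Trained networks look in the newest picture that a camera, given by its name, has taken for a name from the list of things; names that differ only in an ending like _2 or _b are one class to them, and where a whole thing is asked for, a point or a joint stands for the part that bears it (a point fixed in the world has none). Each returns a list of dicts, best first, with "p" (0 to 1); they miss things now and then, are a little off and sometimes report something else, mostly with a low value. They report only what shows in the picture. A call takes as long as a camera call.
- finder.look_for(camera, target): "pixel" ([column, row] in pixels, amid what is visible of it).
- finder.regions_of(camera, target): "region" (480x640 bool, what is visible of it) and "pixel" ([column, row] in pixels, amid what is visible of it).
The state is a dict: "time": time; "joints": joint angles; "dq": joint speeds; "joint_torque": joint torques, N m; "tcp_pos": TCP position; "tcp_rot": TCP orientation; "force": force on the tool from outside, world axes, zero at the start; "wrist_torque": the same for the moment, N m; "grip_width": finger opening in m; "grip_force": force on a finger pad.
Only numpy, scipy, OpenCV 4.12 (cv2) and the standard library are available. Lean on these libraries where they do the work, as an engineer would, in place of code of your own. Each camera call takes 0.05 s, during which the arm holds its last target. There are 200 camera calls.

### The job

At the sign-in table, push the revolving desk organizer round by its rim or rim pegs with the fingertips, either way, until the rubber stamp stands at the front, squarely in line with the flat tongue that sticks out from under the organizer. Do not touch or lift the stamp, the ink bottle or the glue stick standing on it, leave the tape roll, phone and stapler where they are, then move the hand away and leave the organizer at rest.

Things in the scene. Friction and masses are not known exactly. Their poses are not given: they have to be found in the camera images.
- stand: Fixed white foot of the organizer, a disc 200 mm across, 18 mm high, on the table. A flat white tongue, 26 mm wide, 6 mm thick, lies on the table and sticks out from under the tray to 188 mm from the centre: it marks the front, within 0.6 rad of world -x. Origin: centre of the underside, on the turning axis; the tongue points along its own -x, z up.
- carousel: Turning white tray, a disc 240 mm across and 14 mm thick, its top 38 mm above the table. Turns both ways without stops about its upright axis; friction 0.08 N m (0.75 N at the pegs), so it stays where it is left and barely coasts. In the middle a dish of paper clips, 48 mm across, 18 mm high. Origin: centre of the disc's underside, on the axis; z up; its yaw tells how far it is turned.
- peg (a point): Top centre of one of the tray's six equal upright rim pegs of dark steel, 12 mm across, 32 mm tall, tops 70 mm above the table. They stand 110 mm from the axis, every 60 degrees: at 30 (this one), 90, 150, 210, 270 and 330 degrees from the tray's own x axis. The three wells lie half-way between two pegs.
- stamp_mid (a point): Rubber stamp, loose, turned wood, 64 mm tall: round foot 38 mm across, narrow waist, ball grip 27 mm across. Stands with 2.5 mm of play in any one of three round wells (49 mm outside, rims 13 mm above the tray), centred 62 mm from the axis at 60, 180 and 300 degrees from the tray's x axis. The point is on its axis, half-way up, 70 mm above the table.
- ink_mid (a point): The ink bottle, a loose amber bottle 38 mm across and 62 mm tall, with a narrower black cap, in another well. The point is on its axis, half-way up.
- glue_mid (a point): The glue stick, a loose straight grey cylinder with a black top, 37 mm across and 66 mm tall, in the remaining well. The point is on its axis, half-way up.
- tape_mid (a point): A bystander: roll of packing tape lying flat, 100 mm across, 48 mm high, to the +y side of the organizer. The point is its centre.
- phone: A bystander: black phone lying flat, 150 x 74 x 9 mm, to the -y side of the organizer. Origin: centre of the underside.
- stapler: A bystander: stapler, 130 x 34 mm, 43 mm high, beyond the organizer. Origin: centre of the underside.

How it is judged:
On the way:
1. the fingers push the turning tray (contact force between the fingers and carousel above 0.2 N), for 0.05 s.
At the end, for the whole second after the job is handed in: The stamp's centre lies on the tongue's side, at most 12 mm (about 11 degrees) to either side of the line from the turning axis along the tongue; the tray is at rest; stamp, bottle and glue stick stand upright in their wells; tape roll, phone and stapler are within 20 mm of where they were (x of stamp_mid in the frame of stand below -0.045 m and y of stamp_mid in the frame of stand between -0.012 and 0.012 m and angular speed of carousel below 0.05 rad/s and height (world z) of stamp_mid between 0.062 and 0.078 m and angle between each of stamp_mid, ink_mid, glue_mid's own z axis and vertical below 0.25 rad and horizontal distance between each of stamp_mid, ink_mid, glue_mid and carousel below 0.075 m and height (world z) of ink_mid between 0.061 and 0.077 m and height (world z) of glue_mid between 0.063 and 0.079 m and distance of each of tape_mid, phone, stapler from where it was at the start of the episode below 0.02 m); the robot touches nothing.
It fails at once if one of the three things standing on the turntable is touched by the robot (contact force between any of the fingers, the arm and stamp above 0.3 N or contact force between any of the fingers, the arm and ink above 0.3 N or contact force between any of the fingers, the arm and glue above 0.3 N).
It fails at once if one of the three things is lifted, tipped or thrown out of its well (height (world z) of stamp_mid above 0.082 m or height (world z) of ink_mid above 0.081 m or height (world z) of glue_mid above 0.083 m or angle between any of stamp_mid, ink_mid, glue_mid's own z axis and vertical above 0.5 rad).
It fails at once if the tape roll, the phone or the stapler is knocked out of place (over 20 mm) (distance of any of tape_mid, phone, stapler from where it was at the start of the episode above 0.02 m).
It also fails if it takes over 64 s, if anything falls off the work surface, if the arm or the gripper's body presses on something with over 40 N, if the wrist force passes 120 N, or if a joint passes its speed limit or range.

## Working session

There is one attempt and no reset: what is moved stays moved. The work goes in short steps, Python scripts to look and compute and a tool call to move; the robot and the scene stay as the last step left them, time stands still between calls to the robot, and variables do not carry over. Pictures are saved under pics/ and viewed, at most 10 in all, crops included, and the job is handed in when it is done.

Besides the shell and the picture viewer there is one more tool, called by a JSON object that holds its "name" and its "arguments". step_arm: Moves the arm, as the interface text tells. Its arguments: {"type":"object","properties":{"steps":{"type":"array","items":{"type":"object","properties":{"x":{"type":"number"},"y":{"type":"number"},"z":{"type":"number"},"wx":{"type":"number"},"wy":{"type":"number"},"wz":{"type":"number"}}}},"claw":{"type":"number"},"grip_force":{"type":"number"}},"required":["steps"]}

```bash
mkdir -p pics; cat > h.py <<'E'
import numpy as np, cv2
from workcell import bot, eyes, finder
def ray(P,px):
    d=np.array([(px[0]-P['cx'])/P['fx'],(px[1]-P['cy'])/P['fy']]); u=d.copy()
    for _ in range(30): u=d/(1+P['k1']*(u@u))
    return np.array(P['rotation'])@np.array([u[0],-u[1],-1.])
def onz(P,px,z):
    r=ray(P,px);p=np.array(P['position']);return p+r*(z-p[2])/r[2]
def proj(P,X):
    c=np.array(P['rotation']).T@(np.array(X)-P['position']);u=np.array([c[0],-c[1]])/-c[2];u=u*(1+P['k1']*(u@u))
    return u*[P['fx'],P['fy']]+[P['cx'],P['cy']]
def snap(n,f):
    im=eyes.get_image(n);cv2.imwrite(f'pics/{f}.png',im[:,:,::-1]);return im
E
python3 - <<'E'
from h import *
im=snap('top','top1')
P=eyes.camera_params('top');print(P)
for t,z in [('stand',0),('carousel',.038),('peg',.07),('stamp_mid',.07),('ink_mid',.07),('glue_mid',.07),('tape_mid',.048),('phone',.009),('stapler',.04)]:
    for d in finder.look_for('top',t)[:7]: print(t,round(d['p'],2),np.round(d['pixel']),onz(P,d['pixel'],z).round(3))
snap('scene','scene1')
E
```

```text
{'fx': 442.20019403100963, 'fy': 442.20019403100963, 'cx': 325.14929675071124, 'cy': 241.2331955422906, 'k1': -0.0007829106540224957, 'position': array([0.54491205, 0.05689194, 0.85308833]), 'rotation': array([[-0.00209643,  0.99479898, -0.10183613],
       [-0.99999103, -0.00246028, -0.00344749],
       [-0.00368011,  0.10182799,  0.99479521]])}
stand 0.61 [407. 365.] [ 0.397 -0.094  0.   ]
carousel 0.73 [384. 285.] [ 0.547 -0.048  0.038]
peg 0.66 [387. 287.] [ 0.544 -0.048  0.07 ]
stamp_mid 0.61 [371. 316.] [ 0.494 -0.02   0.07 ]
ink_mid 0.7 [420. 288.] [ 0.541 -0.107  0.07 ]
ink_mid 0.59 [406. 367.] [ 0.406 -0.08   0.07 ]
glue_mid 0.84 [368. 255.] [ 0.6   -0.016  0.07 ]
tape_mid 0.76 [250. 306.] [0.51  0.196 0.048]
phone 0.85 [513. 226.] [ 0.659 -0.301  0.009]
stapler 0.65 [346. 183.] [0.738 0.021 0.04 ]
```

View pics/top1.png

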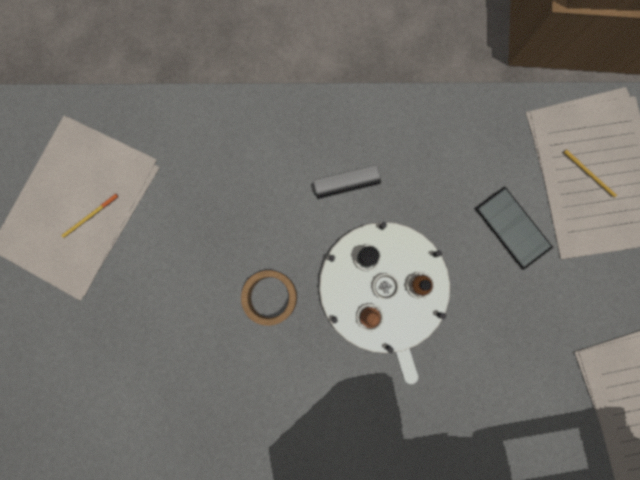

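View pics/scene1.png

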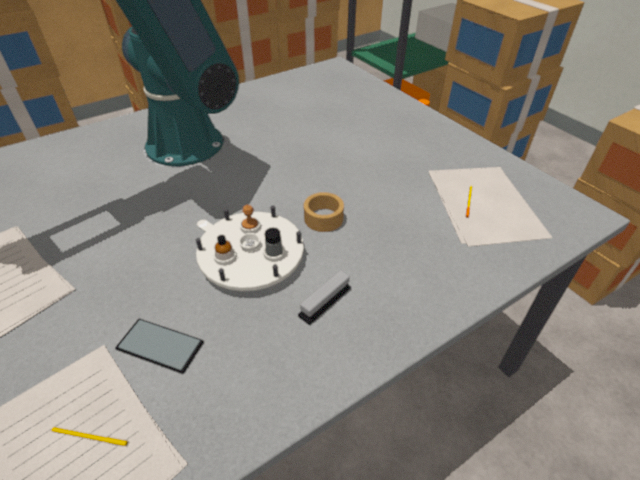

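The top view shows the stamp at (371,316), ink at (421,286), glue at (367,256), the tongue tip near (411,380), and pegs at about (389,348), (334,319), (331,258), (382,225), (435,253) and (440,315).

```bash
cat > m.py <<'E'
from h import *
from scipy.optimize import least_squares
def measure(im,P,c0=np.array([.547,-.048])):
    # tray disc: white region -> ellipse on z=.038
    g=im.astype(int).sum(2)/3
    m=(g>140).astype(np.uint8)
    n,l,s,c=cv2.connectedComponentsWithStats(m); q=proj(P,[*c0,.038])
    k=1+np.argmin([np.hypot(*(c[i]-q))+(1e4 if s[i,4]<3000 else 0) for i in range(1,n)])
    cs,_=cv2.findContours((l==k).astype(np.uint8),cv2.RETR_EXTERNAL,cv2.CHAIN_APPROX_NONE)
    ct=max(cs,key=len)[:,0,:]
    W=np.array([onz(P,p,.038)[:2] for p in ct])
    W1=W[np.hypot(*(W-c0).T)<.128]
    f=least_squares(lambda v:np.hypot(*(W1-v[:2]).T)-v[2],[*c0,.12],loss='soft_l1',f_scale=.001)
    C=f.x[:2]
    W=np.array([onz(P,p,.006)[:2] for p in ct]);r=np.hypot(*(W-C).T)
    # tongue: pixels of the component beyond tray
    ys,xs=np.nonzero(l==k);V=np.array([onz(P,p,.006)[:2] for p in zip(xs,ys)])-C;rr=np.hypot(*V.T)
    T=V[(rr>.142)&(rr<.2)]
    ta=np.arctan2(*T.mean(0)[::-1]) if len(T) else None
    # pegs: dark pixels, model = projected peg segments
    dark=np.clip(160-cv2.GaussianBlur(g.astype(np.float32),(0,0),1.0),0,110)
    best=[]
    for a in np.radians(np.arange(0,60,.5)):
        sc=0
        for i in range(6):
            e=C+.11*np.array([np.cos(a+i*np.pi/3),np.sin(a+i*np.pi/3)])
            for z in np.linspace(.042,.07,6):
                u=proj(P,[*e,z]);sc+=cv2.getRectSubPix(dark,(1,1),(float(u[0]),float(u[1])))[0,0]
        best.append((sc,np.degrees(a)))
    return C,f.x[2],ta,len(T),max(best)[1]
E
python3 - <<'E'
from m import *
im=eyes.get_image('top');P=eyes.camera_params('top')
C,R,ta,n,pa=measure(im,P);print(C,R,np.degrees(ta),n,pa)
for t in ['stamp_mid','ink_mid','glue_mid']:
    d=finder.look_for('top',t)[0];w=onz(P,d['pixel'],.075)[:2]-C
    print(t,np.hypot(*w),np.degrees(np.arctan2(w[1],w[0])))
print(bot.sense()['tcp_pos'],bot.sense()['tcp_rot'],bot.grip_depth)
E
```

```text
[ 0.54502016 -0.04909292] 0.11780182714829224 -163.3557510668239 353 2.0
stamp_mid 0.0596413005651833 147.7133700808936
ink_mid 0.06008784901589905 -88.78351708578589
glue_mid 0.064474879883422 32.10518549433067
[ 0.18916937 -0.56938407  0.23129781] [[ 9.48973926e-01  3.15354543e-01 -2.99191656e-05]
 [ 3.15354543e-01 -9.48973926e-01  1.00778799e-05]
 [-2.52144028e-05 -1.89987900e-05 -1.00000000e+00]] 0.0187
```

{"name": "step_arm", "arguments": {"steps": [{"x": 0.027, "y": -0.022}, {"x": 0.053, "y": -0.045}, {"x": 0.08, "y": -0.067}, {"x": 0.106, "y": -0.09}, {"x": 0.132, "y": -0.112}], "claw": 0}}

```text
$.steps[0]: bad value
```

{"name": "step_arm", "arguments": {"steps": [{"x": 0.027, "y": -0.022}, {"x": 0.053, "y": -0.045}, {"x": 0.08, "y": -0.067}, {"x": 0.106, "y": -0.09}, {"x": 0.132, "y": -0.112}]}}

```text
$.steps[0]: bad value
```

{"name": "step_arm", "arguments": {"steps": [{"x": 0.027, "y": -0.022}, {"x": 0.053, "y": -0.045}, {"x": 0.08, "y": -0.067}, {"x": 0.106, "y": -0.09}, {"x": 0.132, "y": -0.112}]}}

```text
$.steps[0]: bad value
```

{"name": "step_arm", "arguments": {"steps": [{"wz": -0.1}, {"wz": -0.2}, {"wz": -0.3}, {"wz": -0.41}, {"wz": -0.41}]}}

```text
$.steps[0]: bad value
```

{"name": "step_arm", "arguments": {"steps": [{"x": 0.027, "y": -0.022, "z": 0, "wx": 0, "wy": 0, "wz": 0}, {"x": 0.053, "y": -0.045, "z": 0, "wx": 0, "wy": 0, "wz": 0}, {"x": 0.08, "y": -0.067, "z": 0, "wx": 0, "wy": 0, "wz": 0}, {"x": 0.106, "y": -0.09, "z": 0, "wx": 0, "wy": 0, "wz": 0}, {"x": 0.132, "y": -0.112, "z": 0, "wx": 0, "wy": 0, "wz": 0}], "claw": 0}}

```text
time: 1.17
tcp_pos: [0.2796, -0.42, 0.2313]
tcp_rot: [[0.949, 0.315, 0.0], [0.315, -0.949, 0.0], [0.0, -0.0, -1.0]]
force: [1.2, 0.4, -0.1]
grip_width: 0.0255
grip_force: 0.0
```

{"name": "step_arm", "arguments": {"steps": [{"x": 0.027, "y": -0.022, "z": 0, "wx": 0, "wy": 0, "wz": 0}, {"x": 0.053, "y": -0.045, "z": 0, "wx": 0, "wy": 0, "wz": 0}, {"x": 0.08, "y": -0.067, "z": 0, "wx": 0, "wy": 0, "wz": 0}, {"x": 0.106, "y": -0.09, "z": 0, "wx": 0, "wy": 0, "wz": 0}, {"x": 0.132, "y": -0.112, "z": 0, "wx": 0, "wy": 0, "wz": 0}]}}

```text
time: 1.58
tcp_pos: [0.3697, -0.272, 0.2315]
tcp_rot: [[0.949, 0.315, 0.0], [0.315, -0.949, -0.0], [0.0, 0.0, -1.0]]
force: [-0.3, -0.0, 0.3]
grip_width: 0.0004
grip_force: 0.0
```

{"name": "step_arm", "arguments": {"steps": [{"x": 0.027, "y": -0.022, "z": 0, "wx": 0, "wy": 0, "wz": 0}, {"x": 0.053, "y": -0.045, "z": 0, "wx": 0, "wy": 0, "wz": 0}, {"x": 0.08, "y": -0.067, "z": 0, "wx": 0, "wy": 0, "wz": 0}, {"x": 0.106, "y": -0.09, "z": 0, "wx": 0, "wy": 0, "wz": 0}, {"x": 0.132, "y": -0.112, "z": 0, "wx": 0, "wy": 0, "wz": 0}]}}

```text
time: 2.0
tcp_pos: [0.4597, -0.1239, 0.2316]
tcp_rot: [[0.949, 0.315, 0.001], [0.315, -0.949, -0.0], [0.0, 0.0, -1.0]]
force: [-0.2, -1.1, 0.2]
grip_width: -0.0001
grip_force: 0.0
```

{"name": "step_arm", "arguments": {"steps": [{"x": 0, "y": 0, "z": 0, "wx": 0, "wy": 0, "wz": -0.1}, {"x": 0, "y": 0, "z": 0, "wx": 0, "wy": 0, "wz": -0.2}, {"x": 0, "y": 0, "z": 0, "wx": 0, "wy": 0, "wz": -0.3}, {"x": 0, "y": 0, "z": 0, "wx": 0, "wy": 0, "wz": -0.41}, {"x": 0, "y": 0, "z": 0, "wx": 0, "wy": 0, "wz": -0.41}]}}

```text
time: 2.42
tcp_pos: [0.4591, -0.1254, 0.2314]
tcp_rot: [[0.742, 0.671, 0.0], [0.671, -0.742, 0.0], [0.0, 0.0, -1.0]]
force: [-0.3, -0.7, 1.0]
grip_width: -0.0003
grip_force: 0.0
```

{"name": "step_arm", "arguments": {"steps": [{"x": 0, "y": 0, "z": 0.03, "wx": 0, "wy": 0, "wz": 0}, {"x": 0, "y": 0, "z": 0.06, "wx": 0, "wy": 0, "wz": 0}, {"x": 0, "y": 0, "z": 0.09, "wx": 0, "wy": 0, "wz": 0}, {"x": 0, "y": 0, "z": 0.12, "wx": 0, "wy": 0, "wz": 0}, {"x": 0, "y": 0, "z": 0.13, "wx": 0, "wy": 0, "wz": 0}]}}

```text
time: 2.83
tcp_pos: [0.4567, -0.1247, 0.098]
tcp_rot: [[0.747, 0.664, -0.005], [0.664, -0.747, 0.002], [-0.002, -0.005, -1.0]]
force: [-2.2, 0.6, 0.1]
grip_width: 0.0001
grip_force: 0.0
```

```bash
python3 - <<'E'
from h import *
a=snap('wrist','w1');b=snap('scene','s2')
cv2.imwrite('pics/c1.png',np.hstack([cv2.resize(a,(400,300)),cv2.resize(b[150:330,130:370],(400,300))])[:,:,::-1])
E
```

```text
(no output)
```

View pics/c1.png

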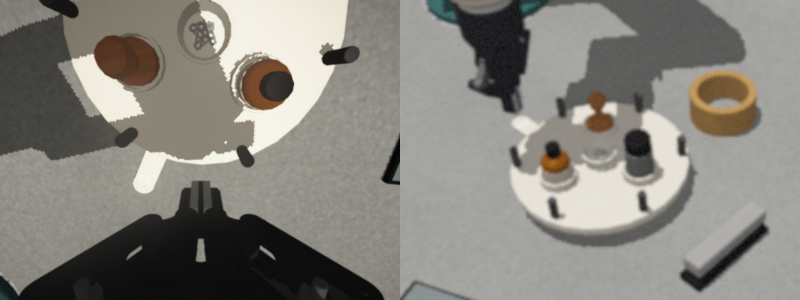

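The wrist view shows the shut fingers at (200,190) between the pegs at (126,137) and (246,156), clear of the stamp and the ink bottle. Next I lower them to peg height.

{"name": "step_arm", "arguments": {"steps": [{"x": 0, "y": 0, "z": 0.016, "wx": 0, "wy": 0, "wz": 0}, {"x": 0, "y": 0, "z": 0.032, "wx": 0, "wy": 0, "wz": 0}, {"x": 0, "y": 0, "z": 0.048, "wx": 0, "wy": 0, "wz": 0}, {"x": 0, "y": 0, "z": 0.048, "wx": 0, "wy": 0, "wz": 0}, {"x": 0, "y": 0, "z": 0.048, "wx": 0, "wy": 0, "wz": 0}]}}

```text
time: 3.35
tcp_pos: [0.4593, -0.1258, 0.0539]
tcp_rot: [[0.746, 0.666, -0.0], [0.666, -0.746, 0.0], [0.0, -0.0, -1.0]]
force: [-1.1, -0.1, -0.3]
grip_width: 0.0001
grip_force: 0.0
```

```bash
python3 - <<'E'
from m import *
s=bot.sense();print(s['tcp_pos'],s['force'])
# arc rows: 10 deg per call, in tool axes at radius r
r=.114
for d in (2,4,6,8,10):
    t=np.radians(d);print(d,round(r*(1-np.cos(t)),4),round(r*np.sin(t),4),-round(t,4))
E
```

```text
[ 0.45929993 -0.12578337  0.05388996] [-1.07889643 -0.12472587 -0.33432728]
2 0.0001 0.004 -0.0349
4 0.0003 0.008 -0.0698
6 0.0006 0.0119 -0.1047
8 0.0011 0.0159 -0.1396
10 0.0017 0.0198 -0.1745
```

{"name": "step_arm", "arguments": {"steps": [{"x": 0.0001, "y": 0.004, "z": 0, "wx": 0, "wy": 0, "wz": -0.035}, {"x": 0.0003, "y": 0.008, "z": 0, "wx": 0, "wy": 0, "wz": -0.07}, {"x": 0.0006, "y": 0.0119, "z": 0, "wx": 0, "wy": 0, "wz": -0.105}, {"x": 0.0011, "y": 0.0159, "z": 0, "wx": 0, "wy": 0, "wz": -0.14}, {"x": 0.0017, "y": 0.0198, "z": 0, "wx": 0, "wy": 0, "wz": -0.1745}]}}

```text
time: 3.77
tcp_pos: [0.4749, -0.1399, 0.0552]
tcp_rot: [[0.617, 0.787, 0.003], [0.787, -0.617, -0.001], [0.001, 0.003, -1.0]]
force: [-2.2, 1.4, 0.5]
grip_width: -0.0
grip_force: 1.2
```

{"name": "step_arm", "arguments": {"steps": [{"x": 0.0001, "y": 0.004, "z": 0, "wx": 0, "wy": 0, "wz": -0.035}, {"x": 0.0003, "y": 0.008, "z": 0, "wx": 0, "wy": 0, "wz": -0.07}, {"x": 0.0006, "y": 0.0119, "z": 0, "wx": 0, "wy": 0, "wz": -0.105}, {"x": 0.0011, "y": 0.0159, "z": 0, "wx": 0, "wy": 0, "wz": -0.14}, {"x": 0.0017, "y": 0.0198, "z": 0, "wx": 0, "wy": 0, "wz": -0.1745}]}}

```text
time: 4.18
tcp_pos: [0.4911, -0.1506, 0.0552]
tcp_rot: [[0.471, 0.882, 0.002], [0.882, -0.471, -0.001], [0.0, 0.002, -1.0]]
force: [-1.0, 0.7, 0.1]
grip_width: 0.0006
grip_force: 0.4
```

{"name": "step_arm", "arguments": {"steps": [{"x": 0.0001, "y": 0.004, "z": 0, "wx": 0, "wy": 0, "wz": -0.035}, {"x": 0.0003, "y": 0.008, "z": 0, "wx": 0, "wy": 0, "wz": -0.07}, {"x": 0.0006, "y": 0.0119, "z": 0, "wx": 0, "wy": 0, "wz": -0.105}, {"x": 0.0011, "y": 0.0159, "z": 0, "wx": 0, "wy": 0, "wz": -0.14}, {"x": 0.0017, "y": 0.0198, "z": 0, "wx": 0, "wy": 0, "wz": -0.1745}]}}

```text
time: 4.6
tcp_pos: [0.5093, -0.1584, 0.0552]
tcp_rot: [[0.311, 0.951, 0.002], [0.951, -0.311, -0.001], [-0.0, 0.002, -1.0]]
force: [-1.3, 0.4, -1.3]
grip_width: -0.0
grip_force: 0.4
```

```bash
python3 - <<'E'
from m import *
s=bot.sense();v=s['tcp_pos'][:2]-[.545,-.0491];print(s['tcp_pos'],np.hypot(*v),np.degrees(np.arctan2(*v[::-1]))%360)
im=eyes.get_image('top');P=eyes.camera_params('top')
for t in ['stamp_mid','ink_mid','glue_mid']:
    d=finder.look_for('top',t)[:1]
    for e in d:
        w=onz(P,e['pixel'],.075)[:2]-[.545,-.0491];print(t,e['p'],np.hypot(*w),np.degrees(np.arctan2(w[1],w[0])))
a=snap('wrist','w3');
cv2.imwrite('pics/c2.png',np.hstack([cv2.resize(a,(400,300)),cv2.resize(im[200:410,280:560],(400,300))])[:,:,::-1])
E
```

```text
[ 0.50934227 -0.1583943   0.0552037 ] 0.11496398891957935 251.93086530592836
stamp_mid 0.82 0.05513218689003915 168.6027796264879
ink_mid 0.74 0.05566022803834445 -67.98702770248647
glue_mid 0.58 0.060297437292865734 52.513810389087176
```

View pics/c2.png

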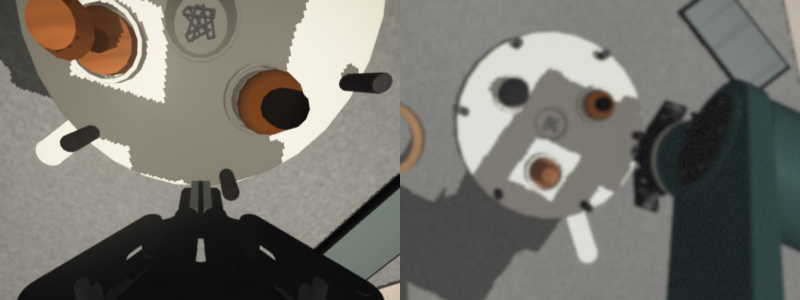

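The tray has turned about 20.5°: in the wrist half the finger is against the peg at (229,185), and the stamp and ink are untouched. About 24° remains.

{"name": "step_arm", "arguments": {"steps": [{"x": 0.0001, "y": 0.004, "z": 0, "wx": 0, "wy": 0, "wz": -0.035}, {"x": 0.0003, "y": 0.008, "z": 0, "wx": 0, "wy": 0, "wz": -0.07}, {"x": 0.0006, "y": 0.0119, "z": 0, "wx": 0, "wy": 0, "wz": -0.105}, {"x": 0.0011, "y": 0.0159, "z": 0, "wx": 0, "wy": 0, "wz": -0.14}, {"x": 0.0017, "y": 0.0198, "z": 0, "wx": 0, "wy": 0, "wz": -0.1745}]}}

```text
time: 5.27
tcp_pos: [0.5274, -0.1624, 0.0537]
tcp_rot: [[0.141, 0.99, -0.001], [0.99, -0.141, 0.0], [0.0, -0.001, -1.0]]
force: [-0.1, -1.0, 0.7]
grip_width: -0.0002
grip_force: 0.4
```

{"name": "step_arm", "arguments": {"steps": [{"x": 0.0001, "y": 0.004, "z": 0, "wx": 0, "wy": 0, "wz": -0.035}, {"x": 0.0003, "y": 0.008, "z": 0, "wx": 0, "wy": 0, "wz": -0.07}, {"x": 0.0006, "y": 0.0119, "z": 0, "wx": 0, "wy": 0, "wz": -0.105}, {"x": 0.0011, "y": 0.0159, "z": 0, "wx": 0, "wy": 0, "wz": -0.14}, {"x": 0.0017, "y": 0.0198, "z": 0, "wx": 0, "wy": 0, "wz": -0.1745}]}}

```text
time: 5.68
tcp_pos: [0.5473, -0.1636, 0.0536]
tcp_rot: [[-0.033, 0.999, -0.0], [0.999, 0.033, -0.0], [0.0, -0.0, -1.0]]
force: [-0.4, -0.4, 0.4]
grip_width: 0.0
grip_force: 0.4
```

```bash
cat > k.py <<'E'
from m import *
s=bot.sense();v=s['tcp_pos'][:2]-[.545,-.0491];print(s['tcp_pos'],s['force'],np.hypot(*v),np.degrees(np.arctan2(*v[::-1]))%360)
im=eyes.get_image('top');P=eyes.camera_params('top')
for t in ['stamp_mid','ink_mid','glue_mid']:
    for e in finder.look_for('top',t)[:1]:
        w=onz(P,e['pixel'],.075)[:2]-[.545,-.0491];print(t,e['p'],np.hypot(*w),np.degrees(np.arctan2(w[1],w[0])))
E
python3 k.py
```

```text
[ 0.54732516 -0.16364603  0.0536254 ] [-0.40953183 -0.44779705  0.42337721] 0.11456962177088686 271.16288039859154
stamp_mid 0.92 0.055768006966727034 -171.19646444016578
ink_mid 0.68 0.059120910783906605 -52.9757990960845
glue_mid 0.63 0.06219848648652421 67.04696602195142
```

{"name": "step_arm", "arguments": {"steps": [{"x": 0.0001, "y": 0.003, "z": 0, "wx": 0, "wy": 0, "wz": -0.026}, {"x": 0.0002, "y": 0.006, "z": 0, "wx": 0, "wy": 0, "wz": -0.052}, {"x": 0.0004, "y": 0.009, "z": 0, "wx": 0, "wy": 0, "wz": -0.078}, {"x": 0.0004, "y": 0.009, "z": 0, "wx": 0, "wy": 0, "wz": -0.078}, {"x": 0.0004, "y": 0.009, "z": 0, "wx": 0, "wy": 0, "wz": -0.078}]}}

```text
time: 6.3
tcp_pos: [0.557, -0.163, 0.0533]
tcp_rot: [[-0.11, 0.994, 0.0], [0.994, 0.11, -0.0], [-0.0, 0.0, -1.0]]
force: [1.6, 0.8, 0.5]
grip_width: -0.0001
grip_force: 0.0
```

{"name": "step_arm", "arguments": {"steps": [{"x": 0, "y": -0.003, "z": 0, "wx": 0, "wy": 0, "wz": 0}, {"x": -0.005, "y": -0.005, "z": -0.015, "wx": 0, "wy": 0, "wz": 0}, {"x": -0.015, "y": -0.005, "z": -0.04, "wx": 0, "wy": 0, "wz": 0}, {"x": -0.04, "y": -0.005, "z": -0.06, "wx": 0, "wy": 0, "wz": 0}, {"x": -0.07, "y": -0.005, "z": -0.08, "wx": 0, "wy": 0, "wz": 0}]}}

```text
time: 6.72
tcp_pos: [0.5586, -0.2322, 0.1341]
tcp_rot: [[-0.112, 0.994, -0.001], [0.994, 0.112, 0.001], [0.001, -0.001, -1.0]]
force: [0.3, -0.6, -0.3]
grip_width: 0.0001
grip_force: 0.0
```

{"name": "step_arm", "arguments": {"steps": [{"x": -0.03, "y": 0, "z": -0.01, "wx": 0, "wy": 0, "wz": 0}, {"x": -0.06, "y": 0, "z": -0.03, "wx": 0, "wy": 0, "wz": 0}, {"x": -0.09, "y": 0, "z": -0.05, "wx": 0, "wy": 0, "wz": 0}, {"x": -0.12, "y": 0, "z": -0.07, "wx": 0, "wy": 0, "wz": 0}, {"x": -0.15, "y": 0, "z": -0.08, "wx": 0, "wy": 0, "wz": 0}]}}

```text
time: 7.13
tcp_pos: [0.5764, -0.3843, 0.2162]
tcp_rot: [[-0.11, 0.994, 0.003], [0.994, 0.11, -0.002], [-0.002, 0.003, -1.0]]
force: [1.3, 1.0, -0.1]
grip_width: -0.0001
grip_force: 0.0
```

```bash
python3 k.py; python3 - <<'E'
from m import *
im=eyes.get_image('top');P=eyes.camera_params('top')
C,R,ta,n,pa=measure(im,P);print(C,R,ta and np.degrees(ta),n,pa)
c=im[200:410,280:490].copy();c=cv2.resize(c,(600,600),interpolation=cv2.INTER_CUBIC)
C=np.array([.545,-.0491]);d=np.array([np.cos(np.radians(196.6)),np.sin(np.radians(196.6))])
f=600/210
a,b=[tuple(int(v) for v in (proj(P,[*(C+d*r),z])-[280,200])*f) for r,z in((.125,.006),(.188,.006))]
cv2.line(c,a,b,(255,0,0),1)
a,b=[tuple(int(v) for v in (proj(P,[*(C+d*r),.038])-[280,200])*f) for r in (0,.12)]
cv2.line(c,a,b,(0,0,255),1)
cv2.imwrite('pics/c3.png',c[:,:,::-1])
E
```

```text
[ 0.57642317 -0.38432721  0.21623219] [ 1.2876157   1.02101568 -0.12713915] 0.3366967437366134 275.355082631589
stamp_mid 0.85 0.0579064145699725 -168.94025708911542
ink_mid 0.81 0.05867065543215566 -44.11853749500188
glue_mid 0.74 0.059724083534061646 78.05405276310103
[ 0.56353926 -0.03098824] 0.09896272878151555 None 0 56.0
```

View pics/c3.png

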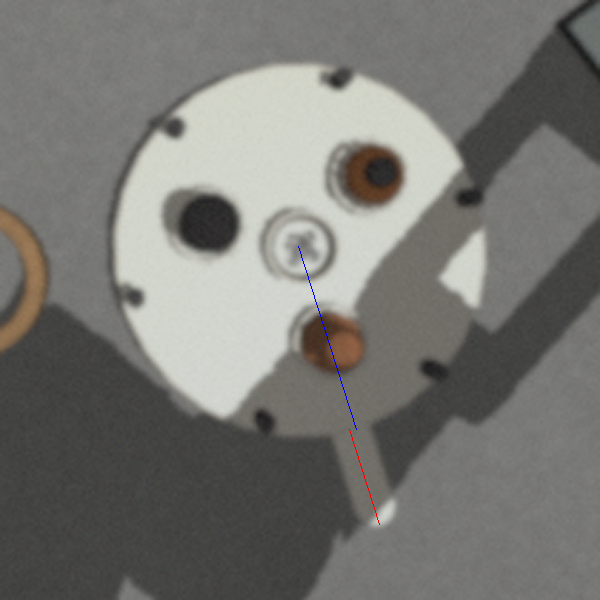

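The image shows the stamp foot near (325,340), on the drawn tongue line, and the tray clear of the hand. I'll check the tray angle from the six pegs.

```bash
python3 - <<'E'
from m import *
im=eyes.get_image('top');P=eyes.camera_params('top')
a=cv2.imread('pics/top1.png')[:,:,::-1]
for J in (a,im):
    g=J.astype(np.float32).mean(2);bh=cv2.morphologyEx(cv2.GaussianBlur(g,(0,0),.8),cv2.MORPH_BLACKHAT,np.ones((15,15)));bh=np.minimum(bh,50)
    best=[]
    for C in [np.array([.545+i*.001,-.0491+j*.001]) for i in range(-3,4) for j in range(-3,4)]:
      for t in np.radians(np.arange(0,60,.5)):
        sc=sum(cv2.getRectSubPix(bh,(1,1),tuple(map(float,proj(P,[*(C+.11*np.array([np.cos(t+i*np.pi/3),np.sin(t+i*np.pi/3)])),z]))))[0,0] for i in range(6) for z in (.045,.053,.061,.069))
        best.append((sc,np.degrees(t),*C))
    print(sorted(best)[-3:])
C=np.array([.545,-.0491])
T=cv2.imread('pics/top1.png').mean(2)
# tongue cross-section edges at several radii, first picture
for r in (.135,.145,.155,.165,.175):
    s=np.arange(-.03,.0301,.0005);th=np.radians(196.6);d=np.array([np.cos(th),np.sin(th)]);q=np.array([-d[1],d[0]])
    v=np.array([cv2.getRectSubPix(T.astype(np.float32),(1,1),tuple(map(float,proj(P,[*(C+d*r+q*k),.006]))))[0,0] for k in s])
    m=v>(v.min()+v.max())/2;print(r,s[m].min(),s[m].max(),(s[m].min()+s[m].max())/2)
E
```

```text
[(np.float32(1198.1185), np.float64(1.5000000000000002), np.float64(0.546), np.float64(-0.046099999999999995)), (np.float32(1198.1542), np.float64(2.0), np.float64(0.546), np.float64(-0.046099999999999995)), (np.float32(1198.6814), np.float64(2.5), np.float64(0.545), np.float64(-0.047099999999999996))]
[(np.float32(1168.1675), np.float64(45.5), np.float64(0.546), np.float64(-0.047099999999999996)), (np.float32(1171.8988), np.float64(46.0), np.float64(0.546), np.float64(-0.046099999999999995)), (np.float32(1172.2461), np.float64(46.5), np.float64(0.546), np.float64(-0.046099999999999995))]
0.135 -0.012499999999999983 0.01300000000000004 0.000250000000000028
0.145 -0.012499999999999983 0.01300000000000004 0.000250000000000028
0.155 -0.012499999999999983 0.01300000000000004 0.000250000000000028
0.165 -0.011999999999999983 0.012500000000000039 0.000250000000000028
0.175 -0.012499999999999983 0.01300000000000004 0.000250000000000028
```

```bash
python3 -c "
from workcell import bot
print(bot.job_done())"
```

```text
the job is handed in; nothing more can be done
None
```

I pushed the organizer round by one rim peg until the stamp stood at the front: the tray measured about 196° and the tongue 196.6°. I then moved the hand clear and handed the job in; no verdict was returned.

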